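# Line up the oiled plane knobs by height on the drying board

### The arm

A 7-joint arm with a two-finger parallel gripper is mounted at the origin on the work surface. World frame = base frame: x ahead of the robot, y to its left, z up, the work surface at z = 0. Lengths are in m, angles in rad, forces in N, time in s.
With the tool pointing down it reaches from about 0.4 to 0.875 m from the base axis. Payload 19.3 kg.
Tool frame: the origin (TCP) lies at the very end of the fingers, on their centre line; the grasp point (between the pads) lies 19 mm behind it; z points along the fingers, y is the line along which they close (so a half turn about z gives the same grasp; the last joint's range is limited). The gripper opens to 85 mm and grips with 20 to 120 N. Pads are 22 mm wide; open, the fingers measure 114 mm over their backs; the gripper's body (76 mm by 85 mm) begins 54 mm behind the grasp point. The pads swing forward as they close: fully open they stand 13 mm farther back than shut.
Start: joints at [-1.322, 0.521, -0.036, 1.599, 0.021, 1.021, -0.113], TCP at [0.196, 0.593, 0.231] pointing down, gripper open.
Joint ranges: [-2.91, 2.91], [-0.3, 2.13], [-1.5, 1.42], [0.17, 2.43], [-1.26, 4.41], [0.16, 1.93], [-2.52, 2.52]. Speed limits (rad/s): [1.89, 1.89, 2.39, 2.39, 3.01, 3.01, 3.01].

### API

Orientations are given as [roll, pitch, yaw] about the fixed x, y, z axes, in that order (R = Rz(yaw) Ry(pitch) Rx(roll)).
In Python, from workcell import monitor, viewer, bot gives the robot as it stands.
- The arm moves only by the tool move_arm, never from a script. Its arguments are lists of equal length, an entry for each row: "gripper": the opening, from 0 (shut) to 1 (fully open); "linear": the shift along the tool's x, y, z in cm, a list of three; "twist": the turn about the tool's z in degrees. A call has 1 to 8 rows; each row shifts and turns the commanded pose from where the row before left it, along the tool's axes as they then stand; what a row does not reach is not made up. A row lasts 1/10 s, in which the tool goes at most 50 mm and 8.59 degrees, less where a joint would pass 70% of its speed; a pose out of reach is approached as far as the arm can. A call with a gripper value outside its range is refused whole. The fingers move at their own pace and stop on an object; "squeeze" is the grip in N (left out, the last holds). Time passes only in rows, so rows that do not move let the fingers close. It gives the time, the measured TCP pose, the force, the opening and the grip force at its end, in the units of the state.
- monitor.observe(): the state, without advancing time (a new reading comes with each control period).
- viewer.grab_frame(name): name is "scene" or "top" or "wrist"; returns a dict with "img" (400x640x3 uint8, red, green, blue), "K" (3x3 intrinsics, pixels), "eye" and "rotation" of the camera in the world. Camera axes: x right, y up, looking along -z (the intrinsics and any distortion apply to the point x, -y, -z); pixel columns grow to the right and rows downward; lengths in m; the calibration is good to about 2 mm. A picture is of the moment at which its call begins. There is no depth.
- bot.job_done(): hands the job in; it is judged then, once.
The state is a dict: "clock": time; "qpos": joint angles; "qd": joint speeds; "joint_efforts": joint torques, N m; "position": TCP position; "tool_rot": TCP orientation; "force": force on the tool from outside, world axes, zero at the start; "moment": the same for the moment, N m; "grip_width": finger opening in m; "finger_force": force on a finger pad.
Only numpy, scipy, OpenCV 4.12 (cv2) and the standard library are available. Lean on these libraries where they do the work, as an engineer would, in place of code of your own. Each camera call takes 0.05 s, during which the arm holds its last target. There are 200 camera calls.

### The job

Stand the four loose plane knobs on the four round cork pads of the drying board, one centred on each pad, in order of height: the tallest at the end next to the hand plane, the shortest at the end next to the oil tin. Set each down gently and upright rather than dropping it, knock none over, and leave the plane and the tin where they are.

Things in the scene. Friction and masses are not known exactly. Their poses are not given: they have to be found in the camera images.
- knob_40: the shortest loose plane knob: turned dark hardwood with a small brass disc on top, standing upright, round about its z axis; 40 mm high, foot 24 mm across, waist, then a round head 28 mm across at its widest, a straight belt from 24 to 32 mm above the underside (grip it there). Origin: centre of the underside; z up.
- knob_52: the second shortest loose plane knob: turned dark hardwood with a small brass disc on top, standing upright, round about its z axis; 52 mm high, foot 29 mm across, waist, then a round head 34 mm across at its widest, a straight belt from 31 to 42 mm above the underside (grip it there). Origin: centre of the underside; z up.
- knob_64: the second tallest loose plane knob: turned dark hardwood with a small brass disc on top, standing upright, round about its z axis; 64 mm high, foot 34 mm across, waist, then a round head 40 mm across at its widest, a straight belt from 38 to 51 mm above the underside (grip it there). Origin: centre of the underside; z up.
- knob_76: the tallest loose plane knob: turned dark hardwood with a small brass disc on top, standing upright, round about its z axis; 76 mm high, foot 39 mm across, waist, then a round head 46 mm across at its widest, a straight belt from 46 to 61 mm above the underside (grip it there). Origin: centre of the underside; z up.
- pad_a: one of four alike round cork pads, 56 mm across and 5 mm thick, fixed in a straight row about 85 mm apart along a pale drying board 22 mm thick (90 x 360 mm) that is fixed on the bench; which pad is where in the row changes. Origin: centre of the pad's underside, so its top is 5 mm above (27 mm over the bench). Its y axis runs along the row, its x axis across it.
- pad_b: one of four alike round cork pads, 56 mm across and 5 mm thick, fixed in a straight row about 85 mm apart along a pale drying board 22 mm thick (90 x 360 mm) that is fixed on the bench; which pad is where in the row changes. Origin: centre of the pad's underside, so its top is 5 mm above (27 mm over the bench). Its y axis runs along the row, its x axis across it.
- pad_c: one of four alike round cork pads, 56 mm across and 5 mm thick, fixed in a straight row about 85 mm apart along a pale drying board 22 mm thick (90 x 360 mm) that is fixed on the bench; which pad is where in the row changes. Origin: centre of the pad's underside, so its top is 5 mm above (27 mm over the bench). Its y axis runs along the row, its x axis across it.
- pad_d: one of four alike round cork pads, 56 mm across and 5 mm thick, fixed in a straight row about 85 mm apart along a pale drying board 22 mm thick (90 x 360 mm) that is fixed on the bench; which pad is where in the row changes. Origin: centre of the pad's underside, so its top is 5 mm above (27 mm over the bench). Its y axis runs along the row, its x axis across it.
- plane: smoothing plane resting on its sole in line with the row, off one end of the drying board (which end changes): dark iron body 245 x 62 mm, steel blade, dark wooden handle and its own fixed front knob, up to about 120 mm high. Origin: centre of the sole; x along its length towards the toe, z up. Its origin is about 200 mm from the nearest pad. Not to be moved.
- tin: grey oil tin with a paper label and black cap, 50 x 85 mm, 127 mm high with its cap, off the other end of the drying board. Origin: centre of its underside; z up. Not to be moved.
Mind the look-alikes: they are no part of the job. Leave any blue or green look-alike of the knob_64 alone.

How it is judged:
At the end, for the whole second after the job is handed in: Each knob stands upright (within 0.12 rad), released and at rest, its underside on a pad and its axis within 13 mm of that pad's centre; counted from the plane's end of the row the order is tallest (76 mm), 64 mm, 52 mm, shortest (40 mm) ((horizontal distance between knob_40 and pad_a below 0.013 m or horizontal distance between knob_40 and pad_b below 0.013 m or horizontal distance between knob_40 and pad_c below 0.013 m or horizontal distance between knob_40 and pad_d below 0.013 m) and horizontal distance between knob_40 and plane between 0.4125 and 0.4945 m and angle between each of knob_40, knob_52, knob_64, knob_76's own z axis and vertical below 0.12 rad and height (world z) of knob_40 between 0.023 and 0.031 m and linear speed of each of knob_40, knob_52, knob_64, knob_76 below 0.02 m/s and contact force between each of knob_40, knob_52, knob_64, knob_76 and the fingers below 0.05 N and (horizontal distance between knob_52 and pad_a below 0.013 m or horizontal distance between knob_52 and pad_b below 0.013 m or horizontal distance between knob_52 and pad_c below 0.013 m or horizontal distance between knob_52 and pad_d below 0.013 m) and horizontal distance between knob_52 and plane between 0.3275 and 0.4095 m and height (world z) of knob_52 between 0.023 and 0.031 m and (horizontal distance between knob_64 and pad_a below 0.013 m or horizontal distance between knob_64 and pad_b below 0.013 m or horizontal distance between knob_64 and pad_c below 0.013 m or horizontal distance between knob_64 and pad_d below 0.013 m) and horizontal distance between knob_64 and plane between 0.2425 and 0.3245 m and height (world z) of knob_64 between 0.023 and 0.031 m and (horizontal distance between knob_76 and pad_a below 0.013 m or horizontal distance between knob_76 and pad_b below 0.013 m or horizontal distance between knob_76 and pad_c below 0.013 m or horizontal distance between knob_76 and pad_d below 0.013 m) and horizontal distance between knob_76 and plane between 0.1575 and 0.2395 m and height (world z) of knob_76 between 0.023 and 0.031 m); the robot touches nothing.
It fails at once if a knob is knocked over (tilted more than 0.8 rad) (angle between any of knob_40, knob_52, knob_64, knob_76's own z axis and vertical above 0.8 rad).
It fails at once if a knob is dropped: out of the fingers it moves faster than 0.7 m/s (a fall of about 25 mm) ((linear speed of knob_40 above 0.7 m/s and contact force between knob_40 and the fingers below 0.05 N) or (linear speed of knob_52 above 0.7 m/s and contact force between knob_52 and the fingers below 0.05 N) or (linear speed of knob_64 above 0.7 m/s and contact force between knob_64 and the fingers below 0.05 N) or (linear speed of knob_76 above 0.7 m/s and contact force between knob_76 and the fingers below 0.05 N)).
It fails at once if the plane is moved by more than 15 mm (distance of plane from where it was at the start of the episode above 0.015 m).
It fails at once if the tin is moved by more than 15 mm (distance of tin from where it was at the start of the episode above 0.015 m).
It also fails if it takes over 99 s, if anything falls off the work surface, if the arm or the gripper's body presses on something with over 40 N, if the wrist force passes 120 N, or if a joint passes its speed limit or range.

## Working session

There is one attempt and no reset: what is moved stays moved. The work goes in short steps, Python scripts to look and compute and a tool call to move; the robot and the scene stay as the last step left them, time stands still between calls to the robot, and variables do not carry over. Pictures are saved under pics/ and viewed, at most 14 in all, crops included, and the job is handed in when it is done.

Besides the shell and the picture viewer there is one more tool, called in YAML: its name, and indented under it one key for each argument. move_arm: Moves the arm, as the interface text tells. Its arguments: {"type":"object","properties":{"gripper":{"type":"array"},"linear":{"type":"array"},"twist":{"type":"array"},"squeeze":{"type":"number"}},"required":["gripper","linear","twist"]}

```bash
mkdir -p pics; ls; python3 - <<'E'
from workcell import monitor, viewer, bot
import cv2
s=monitor.observe(); print({k:s[k] for k in('clock','position','tool_rot','grip_width')})
for n in("scene","top"):
    f=viewer.grab_frame(n); cv2.imwrite(f'pics/{n}0.png',f['img'][:,:,::-1]); print(n,f['K'],f['eye'],f['rotation'],[k for k in f])
E
```

```text
pics
{'clock': 0.0, 'position': array([0.19581749, 0.59316232, 0.23071673]), 'tool_rot': array([-3.14041069e+00,  9.30525567e-05,  2.82277461e+00]), 'grip_width': 0.08543073480259963}
scene [[362.2315029    0.         323.16374887]
 [  0.         362.2315029  200.18598774]
 [  0.           0.           1.        ]] [ 0.84144711 -0.54754939  0.66213127] [ 8.05095168e-01 -9.87611024e-05  4.94738204e-01] ['img', 'K', 'eye', 'rotation']
top [[376.20370336   0.         316.81407148]
 [  0.         376.20370336 197.93181602]
 [  0.           0.           1.        ]] [0.36933835 0.02510823 0.98276896] [ 0.14741643 -0.02132751 -1.56696907] ['img', 'K', 'eye', 'rotation']
```

View pics/top0.png

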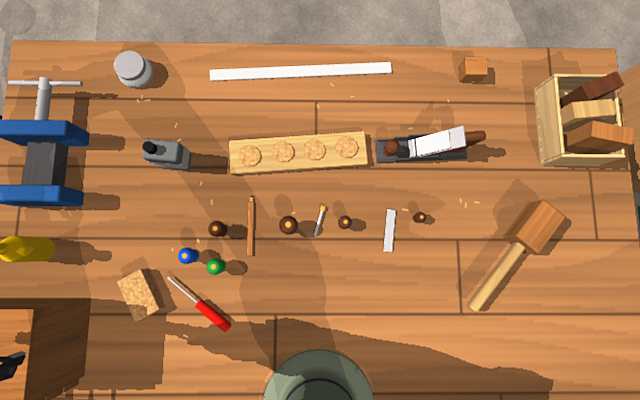

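View pics/scene0.png

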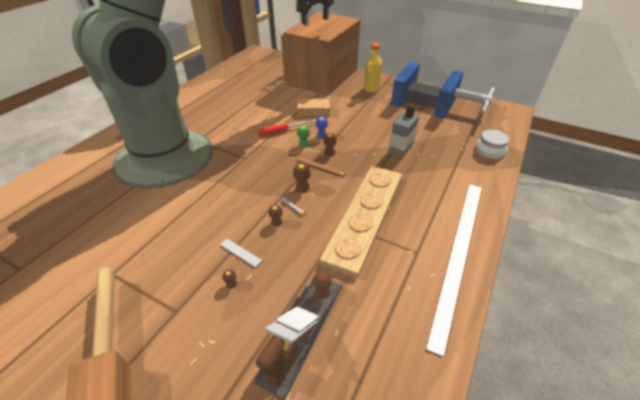

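The top view shows the knobs at about (217,229) = 64, (288,225) = 76, (345,222) = 52 and (419,217) = 40. The pads run from (249,155) to (347,146), with the plane on the right and the tin on the left. The scene view agrees. Next I'll measure positions.

```bash
cat > h.py <<'E'
import numpy as np, cv2
from scipy.spatial.transform import Rotation as R
from workcell import monitor, viewer
def ray(f,px,z):
    K=f['K'];d=np.array([(px[0]-K[0,2])/K[0,0],-(px[1]-K[1,2])/K[1,1],-1.])
    d=R.from_euler('xyz',f['rotation']).apply(d);e=np.array(f['eye'])
    return (e+d*(z-e[2])/d[2])[:2]
def blob(mask,c,r):
    "centroid, area of mask component nearest c within r"
    m=np.zeros_like(mask);cv2.circle(m,(int(c[0]),int(c[1])),int(r),255,-1)
    n,l,s,ce=cv2.connectedComponentsWithStats(mask&m)
    i=1+np.argmax(s[1:,4]) if n>1 else None
    return (None,0,None) if i is None else (ce[i],s[i,4],s[i,:4])
E
python3 - <<'E'
from h import *
f=viewer.grab_frame('top');im=f['img'];hsv=cv2.cvtColor(im,cv2.COLOR_RGB2HSV)
for n,c,h in((64,(217,229),.064),(76,(288,225),.076),(52,(345,222),.052),(40,(419,217),.040)):
    x,y=c; 
    dark=((hsv[...,2]<110)&(hsv[...,1]>110)).astype(np.uint8)*255
    cc,a,b=blob(dark,c,14)
    br=(hsv[...,2]>150).astype(np.uint8)*255
    bc,ba,_=blob(br,c,5)
    print(n,'dark',cc,a,b,'brass',bc,ba,'xy', None if bc is None else ray(f,bc,h))
crop=cv2.resize(im[120:290,130:450],None,fx=2.5,fy=2.5,interpolation=cv2.INTER_CUBIC)
cv2.imwrite('pics/c1.png',crop[:,:,::-1])
for p in((249,155),(285,151),(316,149),(347,146)): print(hsv[p[1],p[0]-3:p[0]+4:3].tolist(),ray(f,p,.027))
print(hsv[160,267].tolist(),hsv[160,300].tolist())
E
```

```text
64 dark [219.80497925 229.14107884] 241 [209 221  23  16] brass [214.60869565 228.        ] 23 xy [0.43037878 0.25380702]
76 dark [290.56906077 225.14917127] 181 [280 216  22  18] brass [287.77777778 224.08333333] 36 xy [0.43992805 0.07598443]
52 dark [346.41860465 222.8372093 ] 86 [339 216  18  15] brass [344.95 221.1 ] 20 xy [ 0.44998741 -0.06431808]
40 dark [419.         217.22580645] 93 [413 212  13  11] brass [421.28571429 216.5       ] 14 xy [ 0.46378605 -0.25908559]
[[16, 138, 241], [18, 133, 248], [16, 140, 237]] [0.62311427 0.18225326]
[[18, 132, 248], [16, 138, 238], [19, 130, 251]] [0.63475122 0.08887479]
[[19, 128, 251], [17, 131, 249], [18, 131, 250]] [0.64093851 0.00789324]
[[18, 129, 251], [18, 131, 249], [16, 139, 239]] [ 0.64986927 -0.07353488]
[18, 131, 237] [19, 123, 245]
```

View pics/c1.png

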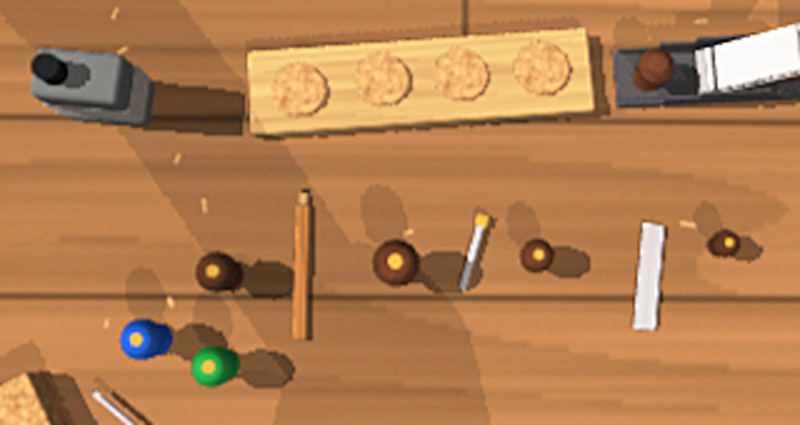

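The crop shows the brass discs cleanly. Pad centres are at about (249.6,155.6), (282.8,151.2), (314.4,149.6) and (346.4,147.2) in full-image pixels. I'll turn the tool so the fingers close across the row, with tool x along world +y and tool y along world +x.

move_arm:
  gripper: [1,1,1,1,1,1,1,1]
  linear:
    - [0,0,0]
    - [0,0,0]
    - [0,0,0]
    - [0,0,0]
    - [0,0,0]
    - [0,0,0]
    - [0,0,0]
    - [0,0,0]
  twist: [8.5,8.5,8.5,8.5,8.5,8.5,8.5,8.5]
  squeeze: 30

```text
clock: 0.95
position: [0.1958, 0.5934, 0.2311]
tool_rot: [-3.141, 0.0, 1.63]
force: [-0.5, -0.1, -0.4]
grip_width: 0.0856
finger_force: 0.0
```

move_arm:
  gripper: [1,1,1,1,1,1,1,1]
  linear:
    - [0,0,0]
    - [-4,3,0]
    - [-4,3,0]
    - [-4,3,0]
    - [-4,3,0]
    - [-4,3,0]
    - [-4,3,0]
    - [-4,3,0]
  twist: [3.7,0,0,0,0,0,0,0]

```text
clock: 1.75
position: [0.4068, 0.3118, 0.2314]
tool_rot: [-3.142, -0.0, 1.572]
force: [0.7, 0.8, -0.2]
grip_width: 0.0854
finger_force: 0.0
```

move_arm:
  gripper: [1,1,1]
  linear:
    - [-3,1.2,0]
    - [-2.8,1.2,3]
    - [0,0,0]
  twist: [0,0,0]

```text
clock: 2.05
position: [0.4304, 0.2512, 0.1991]
tool_rot: [-3.139, 0.003, 1.566]
force: [-0.5, -0.3, 0.4]
grip_width: 0.0852
finger_force: 0.0
```

```bash
python3 - <<'E'
from h import *
f=viewer.grab_frame('wrist'); print(f['K'],f['eye'],f['rotation'],monitor.observe()['position'])
cv2.imwrite('pics/w1.png',f['img'][:,:,::-1])
E
```

```text
[[323.03707876   0.         321.37371439]
 [  0.         323.03707876 201.85879443]
 [  0.           0.           1.        ]] [0.43048177 0.31954278 0.34269198] [-0.27301607  0.00165262 -0.00457824] [0.43009191 0.25362769 0.20026043]
```

View pics/w1.png

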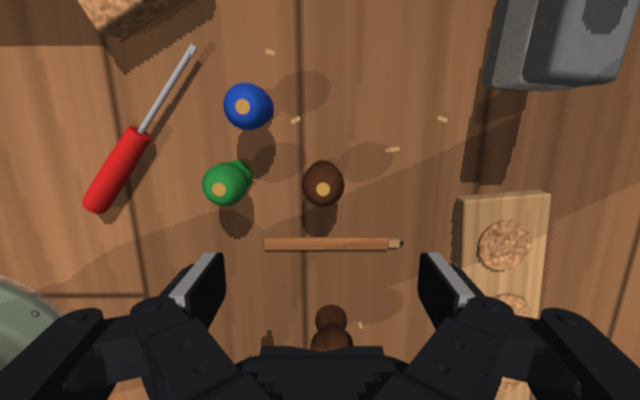

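The wrist view shows the knob_64 brass disc at (323,189) and the tin-end pad at (505,245). I'll cast rays for both.

```bash
cat >> h.py <<'E'
def wk(n,guess,h,cam='wrist'):
    "brass disc near guess px -> world xy"
    f=viewer.grab_frame(cam);hsv=cv2.cvtColor(f['img'],cv2.COLOR_RGB2HSV)
    br=((hsv[...,2]>150)&(hsv[...,1]>100)).astype(np.uint8)*255
    c,a,b=blob(br,guess,14);print(n,c,a,b,None if c is None else ray(f,c,h));return f
E
python3 - <<'E'
from h import *
f=wk(64,(323,189),.064); print(ray(f,(505,245),.027))
E
```

```text
64 [322.95522388 191.3358209 ] 134 [317 185  13  13] [0.43089332 0.25351314]
[0.62335331 0.18564811]
```

move_arm:
  gripper: [1,1,1,1,1,1,1,1]
  linear:
    - [0,0,3]
    - [0,0,4]
    - [0,0,4]
    - [0,0,3]
    - [0,0,2]
    - [0,0,1.8]
    - [0,0,0]
    - [0,0,0]
  twist: [0,0,0,0,0,0,0,0]

```text
clock: 2.95
position: [0.4301, 0.2565, 0.0238]
tool_rot: [-3.142, -0.0, 1.572]
force: [0.0, -0.1, 0.4]
grip_width: 0.0853
finger_force: 0.0
```

move_arm:
  gripper: [0,0,0,0,0,0,0,0]
  linear:
    - [0,0,0]
    - [0,0,0]
    - [0,0,0]
    - [0,0,0]
    - [0,0,0]
    - [0,0,0]
    - [0,0,0]
    - [0,0,0]
  twist: [0,0,0,0,0,0,0,0]

```text
clock: 3.75
position: [0.4305, 0.256, 0.024]
tool_rot: [3.141, -0.001, 1.571]
force: [-0.0, 0.4, 9.4]
grip_width: 0.0393
finger_force: 28.9
```

move_arm:
  gripper: [0,0,0,0,0,0,0,0]
  linear:
    - [0,0,-1]
    - [0,0,-3]
    - [0,0,-4]
    - [0,0,-4]
    - [-1,3,-4]
    - [-2,4,-2]
    - [-2,3,0]
    - [0,0,0]
  twist: [0,0,0,0,0,0,0,0]

```text
clock: 4.55
position: [0.5329, 0.2024, 0.204]
tool_rot: [3.138, 0.001, 1.566]
force: [-0.0, -0.3, -1.7]
grip_width: 0.039
finger_force: 30.6
```

```bash
python3 - <<'E'
from h import *
f=viewer.grab_frame('wrist'); print(monitor.observe()['position'])
cv2.imwrite('pics/w2.png',f['img'][:,:,::-1]); np.save('w2.npy',f,allow_pickle=True)
E
```

```text
[0.53076326 0.20397793 0.20324569]
```

View pics/w2.png

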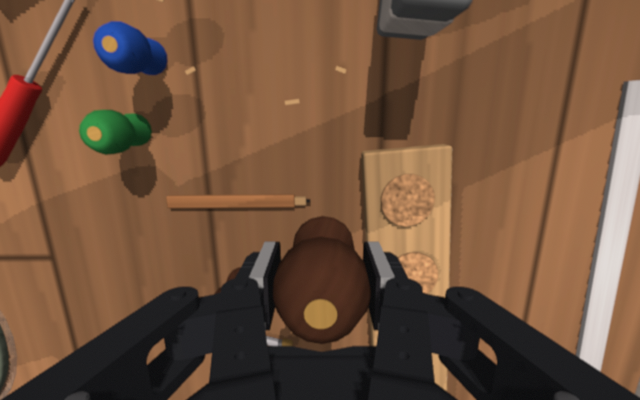

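Knob_64 is held upright, brass disc at (320,314), and the tin-end pad is at (408,200). Now I'll measure the pads in both the top and wrist views.

```bash
python3 - <<'E'
from h import *
def pads(f,guess,rad):
    g=cv2.GaussianBlur(f['img'],(0,0),1).astype(float); out=[]
    h=cv2.cvtColor(f['img'],cv2.COLOR_RGB2LAB).astype(float)
    a=cv2.GaussianBlur(h[...,1],(0,0),1.2)
    for c in guess:
        c=np.array(c,float)
        yy,xx=np.mgrid[:400,:640]
        ring=np.hypot(xx-c[0],yy-c[1])
        lo=np.median(a[(ring>rad*1.15)&(ring<rad*1.4)]); hi=np.median(a[ring<rad*.6])
        m=((a>(lo+hi)/2)&(ring<rad*1.25)).astype(np.uint8)*255
        m=cv2.morphologyEx(m,cv2.MORPH_CLOSE,np.ones((5,5)))
        cc,ar,b=blob(m,c,rad*1.25); p=ray(f,cc,.027)
        print(lo,hi,cc.round(1),b,ar,p.round(4)); out.append(p)
    return out
w=np.load('w2.npy',allow_pickle=True).item()
pads(w,[(408,200)],27)
f=viewer.grab_frame('top')
P=np.array(pads(f,[(249.6,155.6),(282.8,151.2),(314.4,149.6),(346.4,147.2)],11))
print(np.linalg.norm(np.diff(P,axis=0),axis=1))
E
```

```text
138.0276946094195 142.01324466586615 [408.1 199.6] [383 174  52  52] 2112 [0.6223 0.1833]
133.57847107545086 140.63096782190382 [249.5 156.5] [239 146  23  22] 415 [0.6191 0.1809]
129.0025259175785 132.91742608806462 [282.9 151.8] [270 141  26  23] 434 [0.6324 0.0942]
127.93886968923519 132.67973940221447 [314.1 150. ] [301 139  27  23] 457 [0.6381 0.013 ]
127.81255066339234 132.88173084192675 [346.7 147.4] [333 136  27  24] 455 [ 0.6459 -0.0726]
[0.08769679 0.08143123 0.08594737]
```

move_arm:
  gripper: [0,0,0,0,0,0,0,0]
  linear:
    - [-2.1,1.8,0]
    - [-4,2,0]
    - [-4,2,0]
    - [-4,2,0]
    - [-3,2,0]
    - [-2,1,0]
    - [0,0,0]
    - [0,0,0]
  twist: [0,0,0,0,0,0,0,0]

```text
clock: 5.45
position: [0.637, 0.0159, 0.2024]
tool_rot: [-3.141, -0.001, 1.572]
force: [-1.0, 0.8, -1.1]
grip_width: 0.0389
finger_force: 30.6
```

move_arm:
  gripper: [0,0,0,0,0,0,0,0]
  linear:
    - [0,0,2]
    - [0,0,3]
    - [0,0,3]
    - [0,0,3]
    - [0,0,2]
    - [0,0,1]
    - [0,0,0.5]
    - [0,0,0]
  twist: [0,0,0,0,0,0,0,0]

```text
clock: 6.25
position: [0.6376, 0.0156, 0.0578]
tool_rot: [3.142, -0.0, 1.572]
force: [0.2, 0.5, -0.3]
grip_width: 0.0387
finger_force: 30.6
```

```bash
python3 - <<'E'
from h import *
s=monitor.observe();print(s['position'],s['force'],s['grip_width'])
f=viewer.grab_frame('wrist'); 
cv2.imwrite('pics/w3.png',f['img'][:,:,::-1])
E
```

```text
[0.63758019 0.01563292 0.05779707] [ 0.17365703  0.47871419 -0.32146428] 0.03874073029994577
```

View pics/w3.png

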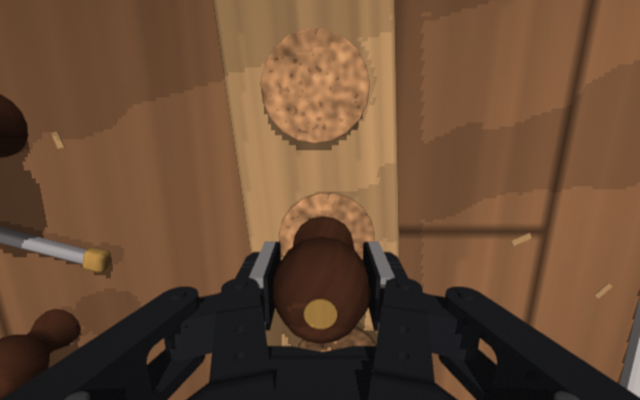

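```bash
python3 - <<'E'
from h import *
f=viewer.grab_frame('wrist')
print(ray(f,(315.5,86.5),.027),ray(f,(327,240),.027), ray(f,(327,193),.027), ray(f,(320,314),.0978))
E
```

```text
[0.63444838 0.09614854] [0.64079825 0.01187461] [0.64064385 0.04001301] [0.63692096 0.01132236]
```

move_arm:
  gripper: [0,0,0,0,0]
  linear:
    - [0,0.2,0.3]
    - [0,0,0.2]
    - [0,0,0.1]
    - [0,0,0.05]
    - [0,0,0]
  twist: [0,0,0,0,0]

```text
clock: 6.85
position: [0.6397, 0.0149, 0.0512]
tool_rot: [3.141, -0.0, 1.571]
force: [-1.1, 0.1, 1.1]
grip_width: 0.0387
finger_force: 30.7
```

move_arm:
  gripper: [0,0,0]
  linear:
    - [0,0,0.1]
    - [0,0,0]
    - [0,0,0]
  twist: [0,0,0]

```text
clock: 7.15
position: [0.6399, 0.0148, 0.0509]
tool_rot: [3.141, -0.0, 1.571]
force: [-2.2, 0.5, 14.0]
grip_width: 0.0392
finger_force: 31.4
```

Contact is felt, so I'll open and rise.

move_arm:
  gripper: [0.6,0.7,0.8,0.8,0.8,0.8,0.8,0.8]
  linear:
    - [0,0,0]
    - [0,0,0]
    - [0,0,0]
    - [0,0,0]
    - [0,0,-1]
    - [0,0,-3]
    - [0,0,-4]
    - [0,0,-4]
  twist: [0,0,0,0,0,0,0,0]

```text
clock: 7.95
position: [0.6393, 0.0148, 0.1719]
tool_rot: [-3.141, 0.0, 1.571]
force: [0.5, 0.6, 0.1]
grip_width: 0.0682
finger_force: 0.0
```

move_arm:
  gripper: [1,1,1,1,1,1,1,1]
  linear:
    - [0,0,-2]
    - [1,-4,-1]
    - [1.2,-4,0]
    - [1,-4,0]
    - [1,-4,0]
    - [1,-2,0]
    - [1,-2,0]
    - [0,0,0]
  twist: [0,0,0,0,0,0,0,0]

```text
clock: 8.75
position: [0.4378, 0.0779, 0.2007]
tool_rot: [-3.141, -0.001, 1.573]
force: [0.5, 0.1, 0.9]
grip_width: 0.0855
finger_force: 0.0
```

```bash
python3 - <<'E'
from h import *
s=monitor.observe();print(s['position'])
f=wk(76,(320,205),.076); wk('64 placed',(308.,150),.091,'top'); 
cv2.imwrite('pics/w4.png',f['img'][:,:,::-1])
E
```

```text
[0.43776206 0.07788036 0.20071747]
76 [324.57931034 198.20689655] 145 [318 192  15  13] [0.4401263  0.07491942]
64 placed [308.06637168 149.51769912] 226 [295 136  28  28] [0.62125663 0.0284208 ]
```

View pics/w4.png

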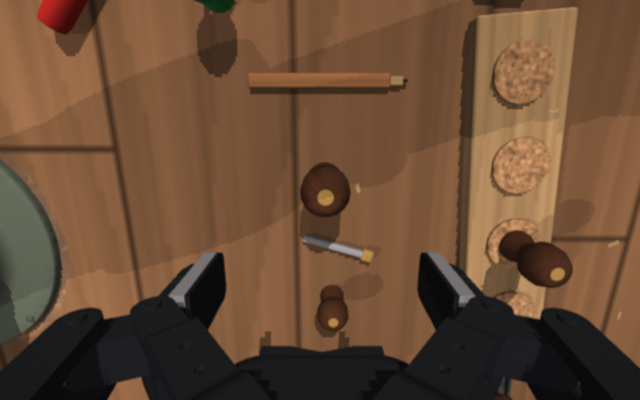

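Knob_64 stands on the third pad, and knob_76's brass disc is at (325,198). Now I'll descend on it.

move_arm:
  gripper: [1,1,1,1,1,1,1,1]
  linear:
    - [-0.2,0,3]
    - [0,0,4]
    - [0,0,4]
    - [0,0,3]
    - [0,0,2]
    - [0,0,0.9]
    - [0,0,0]
    - [0,0,0]
  twist: [0,0,0,0,0,0,0,0]

```text
clock: 9.65
position: [0.4403, 0.0746, 0.0317]
tool_rot: [3.141, -0.0, 1.571]
force: [0.2, 0.3, 0.6]
grip_width: 0.0855
finger_force: 0.0
```

move_arm:
  gripper: [0,0,0,0,0,0]
  linear:
    - [0,0,0]
    - [0,0,0]
    - [0,0,0]
    - [0,0,0]
    - [0,0,0]
    - [0,0,0]
  twist: [0,0,0,0,0,0]

```text
clock: 10.25
position: [0.4401, 0.075, 0.0317]
tool_rot: [3.14, -0.0, 1.571]
force: [-0.3, -0.4, 11.2]
grip_width: 0.045
finger_force: 28.8
```

```bash
python3 - <<'E'
from h import *
f=viewer.grab_frame('wrist');w=cv2.imread('pics/w4.png')
print('now',monitor.observe()['position'])
E
```

```text
now [0.44012739 0.07504671 0.03167223]
```

move_arm:
  gripper: [0,0,0,0,0,0,0,0]
  linear:
    - [0,0,-1]
    - [0,0,-3]
    - [0,0,-4]
    - [0,0,-4]
    - [0,0,-4]
    - [-1,2,-1]
    - [-2,3,0]
    - [-2,4,0]
  twist: [0,0,0,0,0,0,0,0]

```text
clock: 11.1
position: [0.53, 0.0249, 0.2026]
tool_rot: [3.141, -0.001, 1.573]
force: [-0.4, 0.7, 0.2]
grip_width: 0.0447
finger_force: 31.3
```

move_arm:
  gripper: [0,0,0,0,0,0]
  linear:
    - [-3,4,0]
    - [-3,4,0]
    - [-2,2,0]
    - [-1.7,1.8,0]
    - [0,0,0]
    - [0,0,0]
  twist: [0,0,0,0,0,0]

```text
clock: 11.7
position: [0.6473, -0.0722, 0.2012]
tool_rot: [-3.141, 0.0, 1.571]
force: [-0.5, 0.8, -1.8]
grip_width: 0.0449
finger_force: 31.3
```

move_arm:
  gripper: [0,0,0,0,0,0,0,0]
  linear:
    - [0,0,2]
    - [0,0,3]
    - [0,0,3]
    - [0,0,2]
    - [0,0,2]
    - [0,0,1]
    - [0,0,0.5]
    - [0,0,0]
  twist: [0,0,0,0,0,0,0,0]

```text
clock: 12.5
position: [0.6476, -0.0717, 0.0663]
tool_rot: [-3.141, -0.0, 1.572]
force: [0.4, 0.5, -1.0]
grip_width: 0.0448
finger_force: 31.3
```

```bash
python3 - <<'E'
from h import *
s=monitor.observe();print(s['position'],s['force'],s['grip_width'])
f=viewer.grab_frame('wrist'); np.save('w5.npy',f,allow_pickle=True)
cv2.imwrite('pics/w5.png',f['img'][:,:,::-1])
E
```

```text
[ 0.6475567  -0.07167424  0.06627833] [ 0.43582901  0.47947913 -1.00091054] 0.04477470976112752
```

View pics/w5.png

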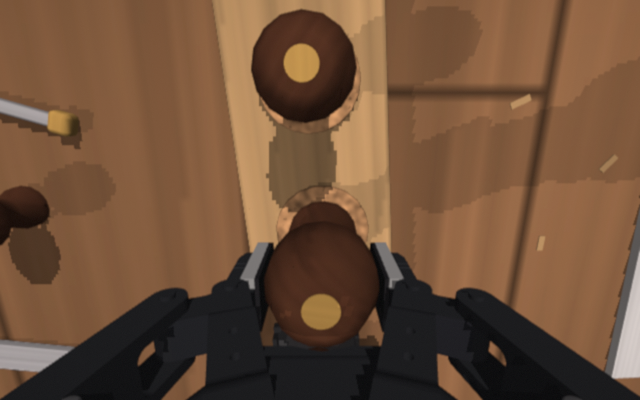

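Knob_64's brass disc is at (301,63). The target pad spans columns 276 to 369 with its far edge at row 185. I'll check the offsets.

```bash
python3 - <<'E'
from h import *
f=np.load('w5.npy',allow_pickle=True).item()
print('64',ray(f,(301.5,63),.091),'p3 near edge',ray(f,(309,132),.027))
print('p4 far edge',ray(f,(323,185.5),.027),'left/right',ray(f,(276,225),.027),ray(f,(369,225),.027),'76',ray(f,(321,311.5),.0663+.0443))
E
```

```text
64 [0.6402788 0.0125094] p3 near edge [ 0.64025807 -0.01421815]
p4 far edge [ 0.64809005 -0.04458767] left/right [ 0.61994516 -0.06885128] [ 0.6757405  -0.06881892] 76 [ 0.64699512 -0.07143812]
```

move_arm:
  gripper: [0,0,0,0,0,0]
  linear:
    - [-0.1,0.1,0.3]
    - [0,0,0.2]
    - [0,0,0.15]
    - [0,0,0.1]
    - [0,0,0.1]
    - [0,0,0]
  twist: [0,0,0,0,0,0]

```text
clock: 13.15
position: [0.6491, -0.0731, 0.0586]
tool_rot: [3.141, -0.0, 1.571]
force: [-3.7, 1.6, 14.8]
grip_width: 0.0446
finger_force: 32.5
```

move_arm:
  gripper: [0.7,0.8,0.9,0.9,0.9,0.9,0.9,0.9]
  linear:
    - [0,0,0]
    - [0,0,0]
    - [0,0,0]
    - [0,0,0]
    - [0,0,-1]
    - [0,0,-3]
    - [0,0,-5]
    - [0,0,-5]
  twist: [0,0,0,0,0,0,0,0]

```text
clock: 13.95
position: [0.6482, -0.0732, 0.1996]
tool_rot: [-3.141, 0.0, 1.571]
force: [1.1, -0.1, -0.4]
grip_width: 0.0765
finger_force: 0.0
```

move_arm:
  gripper: [1,1,1,1,1,1,1,1]
  linear:
    - [0,-2,0]
    - [0.5,-4,0]
    - [0.5,-4,0]
    - [0,-4,0]
    - [0,-3.9,0]
    - [0,-2,0]
    - [0,0,0]
    - [0,0,0]
  twist: [0,0,0,0,0,0,0,0]

```text
clock: 14.75
position: [0.4502, -0.0631, 0.1983]
tool_rot: [3.14, -0.0, 1.571]
force: [-0.1, -0.5, 0.6]
grip_width: 0.0857
finger_force: 0.0
```

```bash
python3 - <<'E'
from h import *
s=monitor.observe();print(s['position'])
f=wk(52,(322,190),.052)
E
```

```text
[ 0.45022344 -0.06306016  0.19833664]
52 [320.5   190.875] 80 [316 186  10  10] [ 0.44929378 -0.06484013]
```

move_arm:
  gripper: [1,1,1,1,1,1,1,1]
  linear:
    - [-0.1,0,3]
    - [0,0,4]
    - [0,0,4]
    - [0,0,4]
    - [0,0,2]
    - [0,0,1.3]
    - [0,0,0]
    - [0,0,0]
  twist: [0,0,0,0,0,0,0,0]

```text
clock: 15.6
position: [0.4501, -0.0644, 0.0146]
tool_rot: [-3.141, 0.0, 1.571]
force: [0.5, -1.2, -0.2]
grip_width: 0.0853
finger_force: 0.0
```

move_arm:
  gripper: [0,0,0,0,0,0,0,0]
  linear:
    - [0,0,0]
    - [0,0,0]
    - [0,0,0]
    - [0,0,0]
    - [0,0,0]
    - [0,0,0]
    - [0,0,0]
    - [0,0,0]
  twist: [0,0,0,0,0,0,0,0]

```text
clock: 16.4
position: [0.45, -0.0641, 0.015]
tool_rot: [3.141, -0.0, 1.571]
force: [-1.2, 0.7, 9.9]
grip_width: 0.0327
finger_force: 28.8
```

move_arm:
  gripper: [0,0,0,0,0,0,0,0]
  linear:
    - [0,0,-1]
    - [0,0,-3]
    - [0,0,-4]
    - [0,0,-4]
    - [0,0,-4]
    - [2,1,-2]
    - [3,3,0]
    - [3,4,0]
  twist: [0,0,0,0,0,0,0,0]

```text
clock: 17.2
position: [0.53, 0.017, 0.1965]
tool_rot: [3.14, -0.001, 1.571]
force: [0.2, -1.5, -0.3]
grip_width: 0.0323
finger_force: 30.0
```

move_arm:
  gripper: [0,0,0,0,0,0]
  linear:
    - [3,4,0]
    - [3,4,0]
    - [2,2.3,0]
    - [0,0,0]
    - [0,0,0]
    - [0,0,0]
  twist: [0,0,0,0,0,0]

```text
clock: 17.8
position: [0.632, 0.095, 0.195]
tool_rot: [-3.141, 0.0, 1.57]
force: [-0.3, -0.7, -1.0]
grip_width: 0.0327
finger_force: 30.0
```

move_arm:
  gripper: [0,0,0,0,0,0,0,0]
  linear:
    - [0,0,2]
    - [0,0,3]
    - [0,0,3]
    - [0,0,3]
    - [0,0,2]
    - [0,0,1]
    - [0,0,0.5]
    - [0,0,0]
  twist: [0,0,0,0,0,0,0,0]

```text
clock: 18.6
position: [0.6327, 0.0956, 0.05]
tool_rot: [3.141, 0.0, 1.571]
force: [0.7, -0.3, -0.1]
grip_width: 0.0326
finger_force: 30.0
```

```bash
python3 - <<'E'
from h import *
s=monitor.observe();print(s['position'],s['force'],s['grip_width'])
f=viewer.grab_frame('wrist'); np.save('w6.npy',f,allow_pickle=True)
cv2.imwrite('pics/w6.png',f['img'][:,:,::-1])
E
```

```text
[0.63265919 0.09563446 0.04999142] [ 0.7221604  -0.28136041 -0.1064302 ] 0.03259680978534985
```

View pics/w6.png

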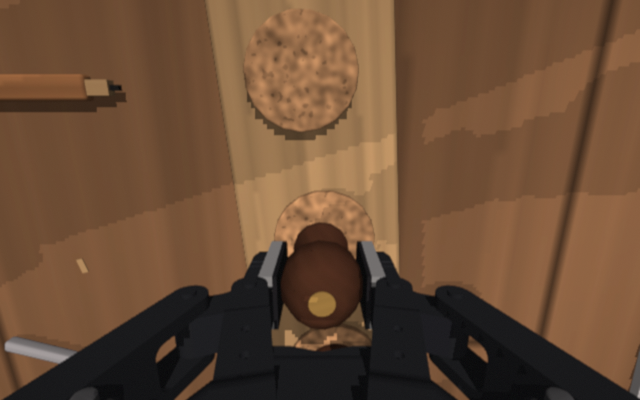

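The target pad spans columns 274 to 376 with its far edge at row 190. The next pad is centred at (301,70).

```bash
python3 - <<'E'
from h import *
f=np.load('w6.npy',allow_pickle=True).item()
print('p1',ray(f,(301.5,70),.027))
print('p2 far edge',ray(f,(325,190),.027),'l/r',ray(f,(274,235),.027),ray(f,(376,235),.027),'52',ray(f,(321.5,304),.05+.037))
E
```

```text
p1 [0.62267758 0.18321847]
p2 far edge [0.63416251 0.12388565] l/r [0.60612047 0.09841329] [0.66236129 0.09838932] 52 [0.63223129 0.09411832]
```

move_arm:
  gripper: [0,0,0,0,0,0]
  linear:
    - [0.1,0.2,0.3]
    - [0,0,0.3]
    - [0,0,0.15]
    - [0,0,0.1]
    - [0,0,0.05]
    - [0,0,0]
  twist: [0,0,0,0,0,0]

```text
clock: 19.25
position: [0.6348, 0.0971, 0.0419]
tool_rot: [3.141, -0.001, 1.571]
force: [-7.8, 0.5, 22.2]
grip_width: 0.0326
finger_force: 31.7
```

move_arm:
  gripper: [0.6,0.7,0.8,0.8,0.8,0.8,0.8,0.8]
  linear:
    - [0,0,0]
    - [0,0,0]
    - [0,0,0]
    - [0,0,0]
    - [0,0,-1]
    - [0,0,-4]
    - [0,0,-5]
    - [0,0,-5]
  twist: [0,0,0,0,0,0,0,0]

```text
clock: 20.05
position: [0.6342, 0.0966, 0.1928]
tool_rot: [-3.141, 0.0, 1.571]
force: [1.1, 0.6, 0.4]
grip_width: 0.0681
finger_force: 0.0
```

move_arm:
  gripper: [1,1,1,1,1,1,1,1]
  linear:
    - [0,-3,0]
    - [-2,-4,0]
    - [-3,-3,0]
    - [-4,-2,0]
    - [-4,-2,0]
    - [-4,-1,0]
    - [-4,-1,0]
    - [-4,-1.1,0]
  twist: [0,0,0,0,0,0,0,0]

```text
clock: 20.85
position: [0.4632, -0.1547, 0.1914]
tool_rot: [3.14, -0.0, 1.571]
force: [1.7, 0.1, -0.2]
grip_width: 0.0851
finger_force: 0.0
```

move_arm:
  gripper: [1,1,1,1,1]
  linear:
    - [-4,0,0]
    - [-4,0,0]
    - [-2.5,0,0]
    - [0,0,0]
    - [0,0,0]
  twist: [0,0,0,0,0]

```text
clock: 21.35
position: [0.4636, -0.2584, 0.1908]
tool_rot: [3.141, -0.0, 1.57]
force: [-0.1, 1.2, -0.1]
grip_width: 0.0856
finger_force: 0.0
```

```bash
python3 - <<'E'
from h import *
s=monitor.observe();print(s['position'])
f=wk(40,(322,185),.040)
E
```

```text
[ 0.46356542 -0.2583932   0.19084115]
40 [321.71153846 188.28846154] 52 [318 185   8   8] [ 0.46358276 -0.2588171 ]
```

move_arm:
  gripper: [1,1,1,1,1,1,1,1]
  linear:
    - [0,0,3]
    - [0,0,4]
    - [0,0,4]
    - [0,0,4]
    - [0,0,2]
    - [0,0,1.2]
    - [0,0,0]
    - [0,0,0]
  twist: [0,0,0,0,0,0,0,0]

```text
clock: 22.2
position: [0.4643, -0.258, 0.0095]
tool_rot: [3.141, 0.0, 1.572]
force: [-0.2, -0.2, -0.2]
grip_width: 0.0856
finger_force: 0.0
```

move_arm:
  gripper: [0,0,0,0,0,0,0,0]
  linear:
    - [0,0,0]
    - [0,0,0]
    - [0,0,0]
    - [0,0,0]
    - [0,0,0]
    - [0,0,0]
    - [0,0,0]
    - [0,0,0]
  twist: [0,0,0,0,0,0,0,0]

```text
clock: 23.0
position: [0.464, -0.2582, 0.009]
tool_rot: [3.141, 0.0, 1.571]
force: [-1.1, 0.3, 7.9]
grip_width: 0.0266
finger_force: 28.9
```

move_arm:
  gripper: [0,0,0,0,0,0,0,0]
  linear:
    - [0,0,-1]
    - [0,0,-3]
    - [0,0,-4]
    - [1,0,-4]
    - [3,0,-4]
    - [4,0,-2]
    - [4,0,0]
    - [4,0,0]
  twist: [0,0,0,0,0,0,0,0]

```text
clock: 23.8
position: [0.4637, -0.0967, 0.1898]
tool_rot: [3.14, -0.001, 1.571]
force: [1.1, 0.9, -0.5]
grip_width: 0.0265
finger_force: 29.6
```

move_arm:
  gripper: [0,0,0,0,0,0,0,0]
  linear:
    - [4,0,0]
    - [4,1,0]
    - [4,2,0]
    - [4,2,0]
    - [3,3,0]
    - [3,3,0]
    - [3,2,0]
    - [2,2,0]
  twist: [0,0,0,0,0,0,0,0]

```text
clock: 24.6
position: [0.614, 0.1744, 0.1888]
tool_rot: [-3.141, -0.0, 1.573]
force: [-0.9, 0.2, -0.4]
grip_width: 0.0263
finger_force: 29.6
```

move_arm:
  gripper: [0,0,0,0]
  linear:
    - [1,0.8,0]
    - [0.1,0,0]
    - [0,0,0]
    - [0,0,0]
  twist: [0,0,0,0]

```text
clock: 25.0
position: [0.6211, 0.182, 0.1889]
tool_rot: [-3.142, 0.0, 1.57]
force: [-0.4, -0.7, -0.0]
grip_width: 0.0264
finger_force: 29.6
```

move_arm:
  gripper: [0,0,0,0,0,0,0,0]
  linear:
    - [0,0,2]
    - [0,0,3]
    - [0,0,3]
    - [0,0,3]
    - [0,0,2]
    - [0,0,1]
    - [0,0,0.5]
    - [0,0,0]
  twist: [0,0,0,0,0,0,0,0]

```text
clock: 25.8
position: [0.6216, 0.1826, 0.0439]
tool_rot: [3.141, 0.0, 1.571]
force: [-0.1, 0.4, 0.0]
grip_width: 0.0264
finger_force: 29.6
```

```bash
python3 - <<'E'
from h import *
s=monitor.observe();print(s['position'],s['force'],s['grip_width'])
f=viewer.grab_frame('wrist'); np.save('w7.npy',f,allow_pickle=True)
cv2.imwrite('pics/w7.png',f['img'][:,:,::-1])
E
```

```text
[0.62164198 0.18263725 0.0438996 ] [-0.08842413  0.41890248  0.02542744] 0.026365289506344102
```

View pics/w7.png

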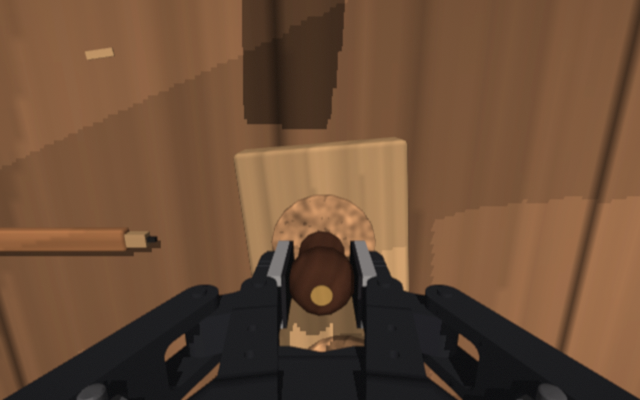

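The pad spans columns 271 to 377 with its far edge at row 194, so the knob is centred within about 2 mm. I'll nudge it and set it down.

move_arm:
  gripper: [0,0,0,0,0,0]
  linear:
    - [0,0.15,0.3]
    - [0,0,0.25]
    - [0,0,0.15]
    - [0,0,0.1]
    - [0,0,0.05]
    - [0,0,0]
  twist: [0,0,0,0,0,0]

```text
clock: 26.45
position: [0.6232, 0.183, 0.0359]
tool_rot: [3.141, -0.0, 1.571]
force: [-4.9, -0.7, 15.3]
grip_width: 0.0265
finger_force: 30.7
```

move_arm:
  gripper: [0.5,0.6,0.7,0.7,0.7,0.7,0.7,0.7]
  linear:
    - [0,0,0]
    - [0,0,0]
    - [0,0,0]
    - [0,0,0]
    - [0,0,-1]
    - [0,0,-4]
    - [0,0,-5]
    - [0,0,-5]
  twist: [0,0,0,0,0,0,0,0]

```text
clock: 27.25
position: [0.6227, 0.1826, 0.1873]
tool_rot: [-3.141, 0.0, 1.571]
force: [0.2, 0.4, 0.4]
grip_width: 0.0601
finger_force: 0.0
```

move_arm:
  gripper: [0.7,0.7,0.7,0.7,0.7,0.7]
  linear:
    - [0,-3,-2]
    - [0,-4,-3]
    - [0,-4,0]
    - [0,-4,0]
    - [0,0,0]
    - [0,0,0]
  twist: [0,0,0,0,0,0]

```text
clock: 27.85
position: [0.4729, 0.1832, 0.236]
tool_rot: [3.141, -0.001, 1.572]
force: [0.4, 0.8, 0.9]
grip_width: 0.0597
finger_force: 0.0
```

```bash
python3 - <<'E'
from h import *
f=viewer.grab_frame('top');im=f['img']
cv2.imwrite('pics/t2.png',cv2.resize(im[80:280,130:490],None,fx=2.2,fy=2.2,interpolation=cv2.INTER_CUBIC)[:,:,::-1])
E
```

```text
(no output)
```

View pics/t2.png

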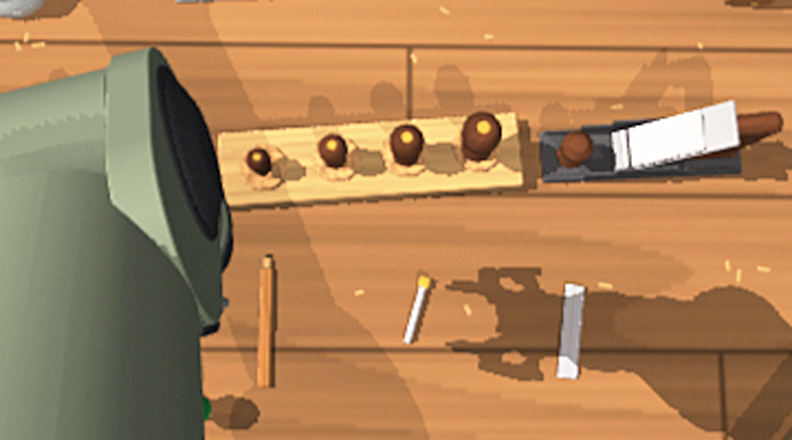

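All four knobs stand upright in order, with brass discs at crop (261,158), (334,148), (407,145) and (484,128). I'll check their positions against the pads, then hand in.

```bash
python3 - <<'E'
from h import *
from workcell import bot
P=dict(zip((40,52,64,76),[(.622,.183),(.6335,.0955),(.6395,.0125),(.647,-.0726)]))
f=viewer.grab_frame('top');ok=True
for n,c in((40,(261,158)),(52,(334,148)),(64,(407,145)),(76,(484,128))):
    p=ray(f,(130+c[0]/2.2,80+c[1]/2.2),n/1000+.027);d=np.linalg.norm(p-P[n]);ok&=d<.009;print(n,p.round(4),d.round(4))
if ok: print(bot.job_done())
E
```

```text
40 [0.6207 0.1768] 0.0063
52 [0.6297 0.0934] 0.0043
64 [0.6305 0.0115] 0.009
76 [ 0.6472 -0.0731] 0.0006
```

```bash
python3 - <<'E'
from h import *
f=viewer.grab_frame('top');hsv=cv2.cvtColor(f['img'],cv2.COLOR_RGB2HSV)
for n,c in((40,(261,154)),(52,(332,145)),(64,(405,143)),(76,(484,128))):
    x,y=130+c[0]/2.2,80+c[1]/2.2
    m=((hsv[...,1]>150)&(hsv[...,2]>170)).astype(np.uint8)*255
    k,a,b=blob(m,(x,y),4);print(n,k,a,b,ray(f,k,n/1000+.027).round(4) if k is not None else '')
w=viewer.grab_frame('wrist');cv2.imwrite('pics/w8.png',w['img'][:,:,::-1]);np.save('w8.npy',w,allow_pickle=True)
E
```

```text
40 [246.2 151. ] 10 [245 150   4   3] [0.6227 0.183 ]
52 [280.25 145.5 ] 20 [278 143   5   6] [0.6342 0.0974]
64 [314.46666667 142.8       ] 15 [312 141   6   4] [0.6384 0.0129]
76 [349.5 137.5] 32 [347 135   6   6] [ 0.6489 -0.0719]
```

View pics/w8.png

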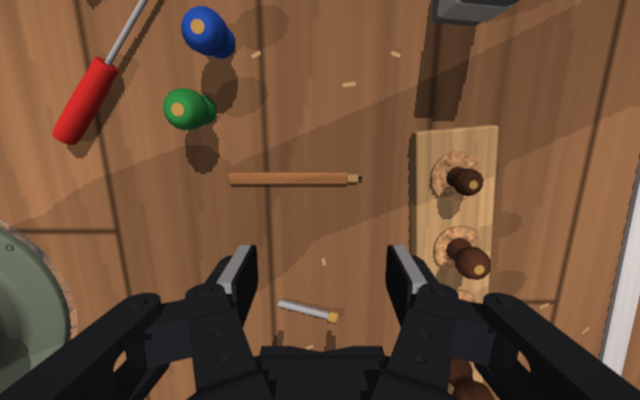

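The masked brass discs put all four knobs within about 2 mm of their pad centres. The wrist view shows the two shortest knobs standing well centred, at (455,175) and (460,250). I'll hand in.

```bash
python3 -c "
from workcell import bot; print(bot.job_done())"
```

```text
the job is handed in; nothing more can be done
None
```

All four knobs stand upright on the cork pads, 76, 64, 52 and 40 mm from the plane's end to the tin's, each within about 2–3 mm of its pad centre; the job is handed in at about 28 s of the 99 s allowed, with no verdict returned.

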